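# Feed a marble blank through the chute's gravity flap

### The job

Push the rectangular marble blank that lies on the chute's feed ledge forward with the fingertips, so that it swings the hanging flap open, slides through the opening and drops down the ramp into the catch tray behind; then draw the fingers back out so that the flap hangs shut again. Do not lift the blank at any time, and leave the other pieces on the ledge and the table where they are.

Things in the scene. Friction and masses are not known exactly. Their poses are not given: they have to be found in the camera images.
- chute: Fixed grey metal parts chute. Origin on the table (z = 0), midway across, under the front face of the closed flap; x = feed direction (away from the robot, through the flap), y left, z up. Before the flap lies the feed ledge: a level aluminium plate without rims, top 60 mm above the table, x -160 to 0 mm, y +-150 mm. Behind it are the ramp and the catch tray, open above.
- ledge_mouth (a point): Point on the ledge top in the middle of the opening (x = 0, y = 0 of the chute, 60 mm up), chute's axes. The opening, 130 mm wide (y +-65), is in an upright panel (x 0 to 8 mm, 300 mm wide, 122 mm high over the ledge). Inside, the plate goes on level to x = 45 mm between cheeks 146 mm apart, 50 mm high over it; then a ramp falls at 45 degrees to x = 105 mm. All inside is slippery.
- hinge (a point): Middle of the flap's hinge rod, 10 mm thick, across the top of the opening: 110 mm above the ledge, x = 4 mm. The blank tips down the ramp by itself once its middle is past x = 45 mm (rear edge 10 mm inside), so the fingertips follow it 10 to 20 mm in, under the raised flap; a hand that leans back 30 degrees or more by then (fingers forward and down) passes below the rod.
- tray (a point): Middle of the catch tray floor, 158 mm behind the flap, 4 mm above the table; chute's axes. The floor reaches from the foot of the ramp (x = 105 mm) to an end wall 50 mm high at x = 212 mm.
- flap (a joint): Swing of the flap in rad: 0 = hanging shut, growing as its lower edge swings inward, away from the robot, to a stop at 1.45; it cannot swing towards the robot. Dark steel plate 124 mm wide, 3 mm thick, about 90 g, on the hinge rod; its lower edge is 7 mm above the ledge. Under 1 N at that edge opens it; let go, it falls shut by itself in about a second.
- flap_edge (a point): Middle of the flap's lower edge, 103 mm from the hinge axis.
- blank: Loose marble blank, a flat rectangular slab 70 mm (its x, roughly along the feed) by 60 mm (y) by 28 mm thick, about 0.3 kg, lying flat on the feed ledge before the opening, often off to one side and turned by up to 0.35 rad. Origin in the middle of its underside.
- disc: Bystander on the ledge beside the opening: round terracotta-coloured disc, 44 mm across, 24 mm high; origin under its centre.
- hardie: Bystander on the ledge beside the opening: steel cutting wedge, 36 by 40 mm, 36 mm high, edge upward; origin under its centre.
- hammer: Bystander on the table: hammer lying flat, 260 mm long.
- jar: Bystander on the table: glass jar, 64 mm across, 90 mm high.
- nippers: Bystander on the table: wheel nippers with black handles, 150 mm long, lying flat.
- offcut: Bystander on the table: terracotta-coloured bar 60 by 35 by 22 mm.
- cube: Bystander on the table: white ceramic cube, 26 mm.
Not all that is in view belongs to the job. Leave any pink look-alike of the blank alone.

How it is judged:
On the way, in this order (a step that is already met when the one before it is completed fails the run):
1. the blank, flat on the ledge, is in the opening and has swung the flap up (value of joint flap above 0.4 rad and x of blank in the frame of chute between -0.01 and 0.05 m and height (world z) of blank above 0.05 m), for 0.1 s.
2. the blank is down the chute, in the catch tray (x of blank in the frame of chute between 0.1 and 0.21 m and y of blank in the frame of chute between -0.075 and 0.075 m and height (world z) of blank below 0.03 m), for 0.2 s.
At the end, for the whole second after the job is handed in: The blank rests in the catch tray (its middle 100 to 210 mm behind the flap, between the cheeks, its underside's middle less than 30 mm above the table), at rest, and the flap hangs shut within 0.06 rad (all of step 2 and value of joint flap below 0.06 rad and linear speed of blank below 0.02 m/s); the robot touches nothing.
It fails at once if the blank is lifted (its underside more than 25 mm above the ledge) (height (world z) of blank above 0.085 m).
It fails at once if something else on the ledge is pushed out of its place (more than 20 mm) (distance of any of disc, hardie from where it was at the start of the episode above 0.02 m).
It fails at once if something else on the table is pushed out of its place (more than 20 mm) (distance of any of hammer, jar, nippers, offcut, cube from where it was at the start of the episode above 0.02 m).
It also fails if it takes over 51 s, if anything falls off the work surface, if the arm or the gripper's body presses on something with over 40 N, if the wrist force passes 120 N, or if a joint passes its speed limit or range.

### The arm

A 6-joint arm with a two-finger parallel gripper is mounted at the origin on the work surface. World frame = base frame: x ahead of the robot, y to its left, z up, the work surface at z = 0. Lengths are in m, angles in rad, forces in N, time in s.
With the tool pointing down it reaches from about 0.3 to 0.875 m from the base axis. Payload 6.4 kg.
Tool frame: the origin (TCP) lies on the centre line of the jaws, within the pads' length; the fingertips stand nose_length ahead of it and the grasp point (between the pads) lies 5 mm behind it (nose_length is the distance from the TCP to the fingertips, in m); z points along the fingers, y is the direction in which the jaws open and shut (so a half turn about z gives the same grasp; the last joint's range is limited). The gripper opens to 85 mm and grips with 20 to 120 N. Pads are 22 mm wide; open, the fingers measure 114 mm over their backs; the gripper's body (76 mm by 85 mm) begins 54 mm behind the grasp point. The pads swing forward as they close: fully open they stand 13 mm farther back than shut.
Start: joints at [-1.384, 0.181, 1.607, -0, 1.354, -0.206], TCP at [0.22, -0.531, 0.245] pointing down, gripper open.
Joint ranges: [-2.99, 2.99], [-0.89, 2.07], [0.3, 2.58], [-1.14, 4.28], [0, 2.63], [-3.12, 3.12]. Speed limits (rad/s): [2.57, 2.57, 3.01, 3.14, 3.14, 3.14].

### API

Orientations are given as a unit quaternion [x, y, z, w].
In Python, from workcell import observe, read_camera, camera_model, hand_in, nose_length gives the robot as it stands.
- The arm moves only by the shell command python3 -m jog 'ROWS' [FORCE]. ROWS is JSON, a list that holds one entry, the list of rows, each a list of 7 numbers: the turn, a rotation vector about the tool's x, y, z in degrees, then the shift along the tool's x, y, z in cm, then the opening, from 0 (shut) to 1 (fully open). A call has 1 to 20 rows; each row is the pose to reach, as a shift and turn from the pose commanded when the call began, along the tool's axes at that moment; what a row does not reach only later rows make up. A row lasts 1/10 s, in which the tool goes at most 50 mm and 8.59 degrees, less where a joint would pass 70% of its speed; a pose out of reach is approached as far as the arm can. A call with a gripper value outside its range is refused whole. The fingers move at their own pace and stop on an object; FORCE is the grip in N (left out, the last holds). Time passes only in rows, so rows that repeat a pose let the fingers close. It gives the time, the measured TCP pose, the force and the opening at its end, in the units of the state.
- observe(): the state, without advancing time (a new reading comes with each control period).
- read_camera(name): name is "scene" or "top"; returns the picture (480x640x3 uint8, red, green, blue); there is no depth.
- camera_model(name): a dict with "fx", "fy", "cx", "cy" (pixels), "position" and "orientation" of the camera in the world. Camera axes: x right, y down, z forward; pixel columns grow to the right and rows downward; lengths in m; the calibration is good to about 2 mm. A picture is of the moment at which its call begins. camera_model takes no time and is no camera call.
- hand_in(): hands the job in, once; it reports no verdict.
The state is a dict: "time": time; "qpos": joint angles; "joint_velocities": joint speeds; "joint_torque": joint torques, N m; "tool_pos": TCP position; "tcp_rot": TCP orientation; "force": force on the tool from outside, world axes, zero at the start; "wrist_torque": the same for the moment, N m; "opening": finger opening in m.
Only numpy, scipy, OpenCV 4.12 (cv2) and the standard library are available. Lean on these libraries where they do the work, as an engineer would, in place of code of your own. Each camera call takes 0.05 s, during which the arm holds its last target. There are 200 camera calls.

## Working session

There is one attempt and no reset: what is moved stays moved. The work goes in short steps, Python scripts to look and compute and a shell command to move; the robot and the scene stay as the last step left them, time stands still between calls to the robot, and variables do not carry over. Pictures are saved under pics/ and viewed, about 8 in all and at most 12, crops included, and the job is handed in when it is done.

```bash
mkdir -p pics
python3 - <<'E'
from workcell import *
import cv2
for n in ("scene","top"):
    cv2.imwrite(f"pics/{n}0.png",read_camera(n)[:,:,::-1]); print(n,camera_model(n))
print(observe(), nose_length if not callable(nose_length) else nose_length())
E
```

```text
scene {'fx': 446.8217592782621, 'fy': 446.8217592782621, 'cx': 316.5081965924635, 'cy': 244.2236723862743, 'position': array([ 1.03427861, -0.28566232,  1.03743187]), 'orientation': array([ 0.83942882,  0.47404331, -0.1294288 , -0.23214302])}
top {'fx': 481.8629410823545, 'fy': 481.8629410823545, 'cx': 317.48258734406977, 'cy': 238.2485698230356, 'position': array([0.4443948 , 0.02558447, 1.27392952]), 'orientation': array([-0.70613669,  0.70622186, -0.04032183,  0.03155635])}
{'time': 0.1, 'qpos': array([-1.38432232e+00,  1.81493280e-01,  1.60790286e+00,  2.01690526e-05,
        1.35381550e+00, -2.06329765e-01]), 'joint_velocities': array([-0.00048343, -0.0020482 , -0.00301575,  0.00028793,  0.00087718,
        0.001093  ]), 'joint_torque': array([ 5.24959687e-04, -4.45873296e+01, -3.52238381e+01, -2.90827293e-04,
        4.08580847e-03, -1.62105806e-05]), 'tool_pos': array([ 0.22001422, -0.53072607,  0.2444618 ]), 'tcp_rot': array([ 9.80775171e-01,  1.95139459e-01,  1.78822074e-05, -8.09352630e-04]), 'force': array([-0.6562143 , -1.21235666,  0.3617025 ]), 'wrist_torque': array([ 0.00345017,  0.02755659, -0.03196467]), 'opening': 0.08495517583194773} 0.014
```

View pics/scene0.png

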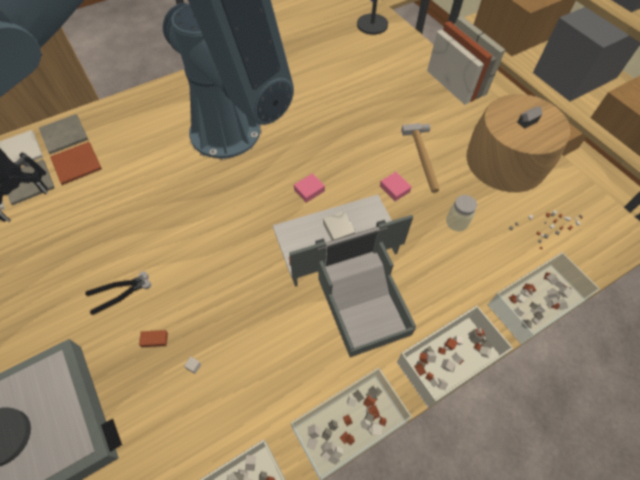

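View pics/top0.png

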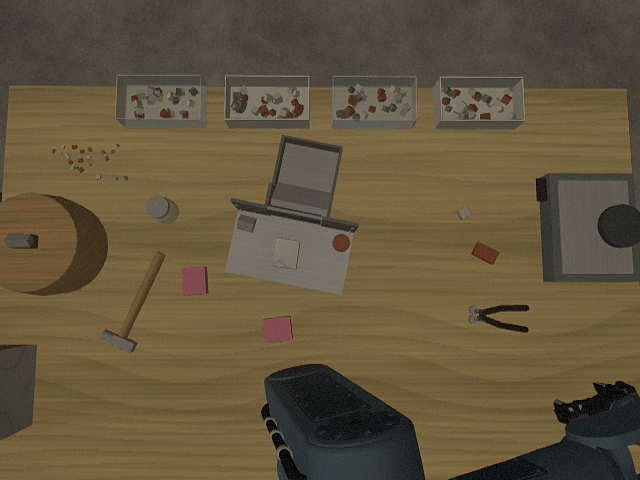

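The top view shows the off-white blank on the ledge at about (286,254). The disc is at (341,242), the hardie at (246,224), and the flap and panel run along the line (233,203)-(357,228). Things that could be mistaken for the blank are the pink look-alikes at (195,281) and (277,329) and the white cube at (463,213). I choose the pale slab on the ledge, and check it in a close crop.

Run:
```python
import cv2,numpy as np
a=cv2.imread("pics/top0.png")[190:300,215:365]; b=cv2.imread("pics/scene0.png")[190:300,265:415]
f=lambda i:cv2.resize(i,None,fx=5,fy=5,interpolation=cv2.INTER_CUBIC)
a=f(a)
for k in range(0,150,10): cv2.line(a,(k*5,0),(k*5,6 if (k+215)%50 else 18),(0,0,255),1)
for k in range(0,110,10): cv2.line(a,(0,k*5),(6 if (k+190)%50 else 18,k*5),(0,0,255),1)
cv2.imwrite("pics/topc.png",a); cv2.imwrite("pics/scenec.png",f(b))
```

```text
(no output)
```

View pics/topc.png

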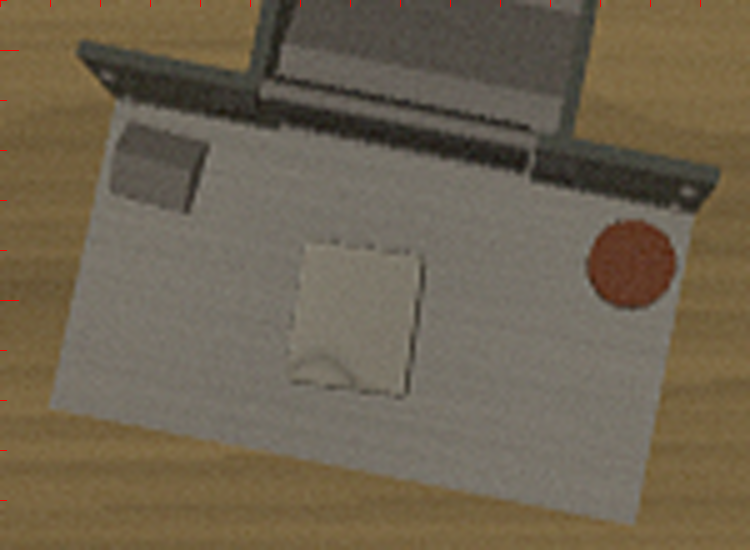

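View pics/scenec.png

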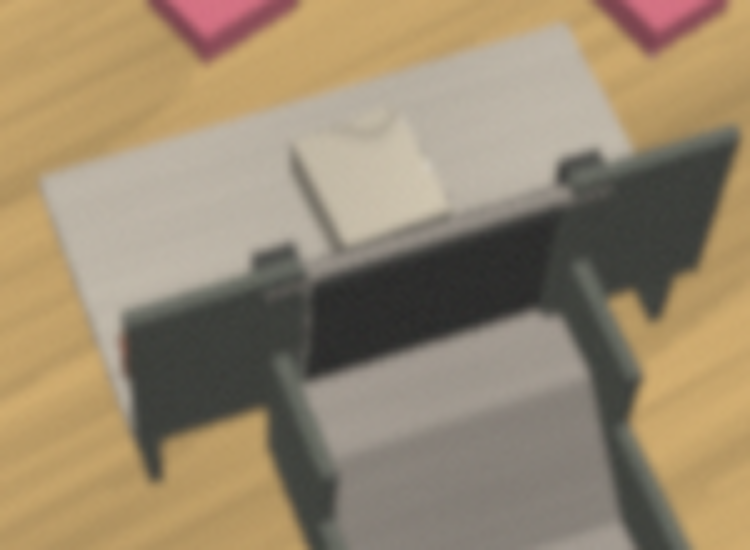

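Crops confirm it: a pale slab about 115x145 crop px with a rounded mark at its rear-left corner, lying clear of both the disc and the hardie. Next I triangulate the corners.

```bash
cat > h.py <<'E'
import numpy as np
from workcell import *
from scipy.spatial.transform import Rotation as R
def ray(n,u,v):
    m=camera_model(n); d=R.from_quat(m["orientation"]).apply([(u-m["cx"])/m["fx"],(v-m["cy"])/m["fy"],1]); return np.array(m["position"]),d
def onz(n,u,v,z):
    p,d=ray(n,u,v); return p+d*(z-p[2])/d[2]
def tri(t,s):
    A=[];b=[]
    for n,(u,v) in (("top",t),("scene",s)):
        p,d=ray(n,u,v); d/=np.linalg.norm(d); P=np.eye(3)-np.outer(d,d); A.append(P); b.append(P@p)
    return np.linalg.lstsq(np.vstack(A),np.hstack(b),rcond=None)[0]
T=lambda u,v:(215+u/5,190+v/5)
S=lambda u,v:(265+u/5,190+v/5)
E
python3 - <<'E'
from h import *
np.set_printoptions(precision=4,suppress=True)
led=[tri(T(50,407),S(568,25)),tri(T(635,523),S(42,180))]; print("ledge rear +y,-y",*led, np.linalg.norm(led[0]-led[1]))
L=[onz("top",*T(*p),.06) for p in ((50,407),(635,523),(695,210),(118,97))]; L=np.array(L)
e=L[1]-L[0]; print("z=.06",L, [np.linalg.norm(L[i]-L[(i+1)%4]) for i in range(4)])
x=np.array([-e[1],e[0]]); x=x/np.linalg.norm(x); print("x dir",x,np.degrees(np.arctan2(x[1],x[0])))
side=[(L[2]-L[1]),(L[3]-L[0])]; print([np.degrees(np.arctan2(s[1],s[0])) for s in side])
bt=[(305,243),(422,252),(405,396),(291,383)]; bs=[(445,212),(345,248),(293,145),(405,115)]
B=np.array([tri(T(*a),S(*b)) for a,b in zip(bt,bs)]); print("blank tri",B)
B=np.array([onz("top",*T(*a),.088) for a in bt]); print(B,[np.linalg.norm(B[i]-B[(i+1)%4]) for i in range(4)])
c=B.mean(0); bx=(B[0]+B[1]-B[2]-B[3])[:2]
yaw=np.arctan2(x[1],x[0]); C=np.array([x,[-x[1],x[0]]])
O=(L[0]+L[1])[:2]/2+.16*x; print("chute O",O,yaw)
print("blank in chute",C@(c[:2]-O),"rel yaw",np.arctan2(bx[1],bx[0])-yaw)
for n,p,z in (("disc",(632,265),.084),("hardie",(158,170),.07)): print(n,C@(onz("top",*T(*p),z)[:2]-O))
print("fl",[C@(l[:2]-O) for l in L])
print("tool yaw", R.from_quat(observe()["tcp_rot"]).as_matrix())
E
```

```text
ledge rear +y,-y [0.4858 0.2454 0.0543] [ 0.4271 -0.0497  0.055 ] 0.3009078319137231
z=.06 [[ 0.4846  0.2426  0.06  ]
 [ 0.4265 -0.0508  0.06  ]
 [ 0.5843 -0.0822  0.06  ]
 [ 0.6419  0.211   0.06  ]] [np.float64(0.29910267841184723), np.float64(0.16090475489384815), np.float64(0.29887143854751047), np.float64(0.16049578804722894)]
x dir [ 0.981  -0.1942] -11.199361656555858
[np.float64(-11.25873314338998), np.float64(-11.341535533342705)]
blank tri [[0.5651 0.1133 0.0778]
 [0.5602 0.0553 0.0847]
 [0.4901 0.0655 0.0797]
 [0.4987 0.1254 0.0726]]
[[0.5645 0.1133 0.088 ]
 [0.5601 0.0555 0.088 ]
 [0.489  0.0637 0.088 ]
 [0.4954 0.1197 0.088 ]] [np.float64(0.05798948800116055), np.float64(0.07155360889607666), np.float64(0.05637066757357598), np.float64(0.06942683585489753)]
chute O [0.6125 0.0648] -0.19546573502850612
blank in chute [-0.0881  0.0062] rel yaw 0.09277033380142233
disc [-0.0353 -0.1226]
hardie [-0.0332  0.1199]
fl [array([-0.16  ,  0.1496]), array([-0.16  , -0.1496]), array([ 0.0009, -0.1497]), array([0.0005, 0.1492])]
tool yaw [[ 0.9238  0.3828 -0.0003]
 [ 0.3828 -0.9238  0.0016]
 [ 0.0004 -0.0016 -1.    ]]
```

```bash
cat >> h.py <<'E'
O=np.array([.6125,.0648,.06]); yaw=-.1955; C=R.from_euler("z",yaw)
N=nose_length() if callable(nose_length) else nose_length
def now():
    s=observe(); r=R.from_quat(s["tcp_rot"]); return s,r,np.array(s["tool_pos"])
def tip():
    s,r,p=now(); t=C.inv().apply(p+r.apply([0,0,N])-O); z=C.inv().apply(r.apply([0,0,1])); y=C.inv().apply(r.apply([0,1,0]))
    print("t",s["time"],"tip chute mm",(t*1e3).round(1),"lean",np.degrees(np.arctan2(z[0],-z[2])).round(1),"y",y.round(3),"F",np.round(s["force"],1),"open",round(s["opening"],4),"N",N,"q",np.round(s["qpos"],2))
def go(x,y,h,lean):
    l=np.radians(lean); X=np.array([np.cos(l),0,np.sin(l)]); Z=np.array([np.sin(l),0,-np.cos(l)])
    G=C*R.from_matrix(np.column_stack([X,np.cross(Z,X),Z])); s,r,p=now()
    g=C.apply([x,y,h])+O-G.apply([0,0,N])
    print("row deg",np.degrees((r.inv()*G).as_rotvec()).round(2),"cm",(r.inv().apply(g-p)*100).round(2))
E
python3 - <<'E'
from h import *
print(callable(nose_length)); tip(); go(-.158,.004,.15,40)
E
```

```text
False
t 0.1 tip chute mm [-269.3 -660.4  170.5] lean -0.0 y [ 0.555 -0.832 -0.002] F [-0.7 -1.2  0.4] open 0.085 N 0.014 q [-1.38  0.18  1.61  0.    1.35 -0.21]
row deg [-11.85  38.83  32.28] cm [ 45.38 -49.59   2.47]
```

```bash
python3 -m jog '[[[-11.85,38.83,32.28,45.4,-49.6,2.5,0.3],[-11.85,38.83,32.28,45.4,-49.6,2.5,0.3],[-11.85,38.83,32.28,45.4,-49.6,2.5,0.3],[-11.85,38.83,32.28,45.4,-49.6,2.5,0.3],[-11.85,38.83,32.28,45.4,-49.6,2.5,0.3],[-11.85,38.83,32.28,45.4,-49.6,2.5,0.3],[-11.85,38.83,32.28,45.4,-49.6,2.5,0.3],[-11.85,38.83,32.28,45.4,-49.6,2.5,0.3],[-11.85,38.83,32.28,45.4,-49.6,2.5,0.3],[-11.85,38.83,32.28,45.4,-49.6,2.5,0.3],[-11.85,38.83,32.28,45.4,-49.6,2.5,0.3],[-11.85,38.83,32.28,45.4,-49.6,2.5,0.3],[-11.85,38.83,32.28,45.4,-49.6,2.5,0.3],[-11.85,38.83,32.28,45.4,-49.6,2.5,0.3],[-11.85,38.83,32.28,45.4,-49.6,2.5,0.3],[-11.85,38.83,32.28,45.4,-49.6,2.5,0.3],[-11.85,38.83,32.28,45.4,-49.6,2.5,0.3],[-11.85,38.83,32.28,45.4,-49.6,2.5,0.3]]]'
python3 - <<'E'
from h import *
tip(); go(-.165,.004,.03,40); go(-.165,.004,.012,40)
E
```

```text
time: 1.9
tool_pos: [0.4495, 0.103, 0.2196]
tcp_rot: [0.936, -0.089, 0.34, 0.034]
force: [0.5, -0.4, -0.5]
opening: 0.0258
t 1.9 tip chute mm [-158.4    5.8  148.9] lean 39.9 y [ 0.005 -1.     0.002] F [ 0.5 -0.4 -0.5] open 0.0258 N 0.014 q [ 0.09 -0.44  2.36 -0.34  0.57  2.07]
row deg [-0.08  0.06  0.28] cm [-8.14  0.15  8.69]
row deg [-0.08  0.06  0.28] cm [-9.3   0.15 10.07]
```

```bash
python3 -m jog '[[[0,0,0,-2.7,0,2.9,0.3],[0,0,0.2,-5.4,0.1,5.8,0.3],[0,0,0.3,-8.1,0.15,8.7,0.3],[0,0,0.3,-8.1,0.15,8.7,0.3],[0,0,0.3,-8.1,0.15,8.7,0.3]]]'
python3 - <<'E'
from h import *
import cv2
tip(); go(-.165,.004,.012,40)
a=read_camera("scene")[::,:,::-1]; b=read_camera("top")[:,:,::-1]
f=lambda i:cv2.resize(i,(400,400),interpolation=cv2.INTER_CUBIC)
cv2.imwrite("pics/p1.png",np.hstack([f(a[170:310,260:400]),f(b[160:320,210:370])]))
E
```

```text
time: 2.4
tool_pos: [0.441, 0.099, 0.0987]
tcp_rot: [0.936, -0.094, 0.338, 0.034]
force: [-0.2, 0.5, 0.7]
opening: 0.0256
t 2.4 tip chute mm [-1.659e+02  1.000e-01  2.800e+01] lean 39.7 y [-0.006 -1.     0.001] F [-0.2  0.5  0.7] open 0.0256 N 0.014 q [ 0.08 -0.13  2.45 -0.9   0.23  2.68]
row deg [ 0.24  0.29 -0.22] cm [-0.96 -0.38  1.28]
```

View pics/p1.png

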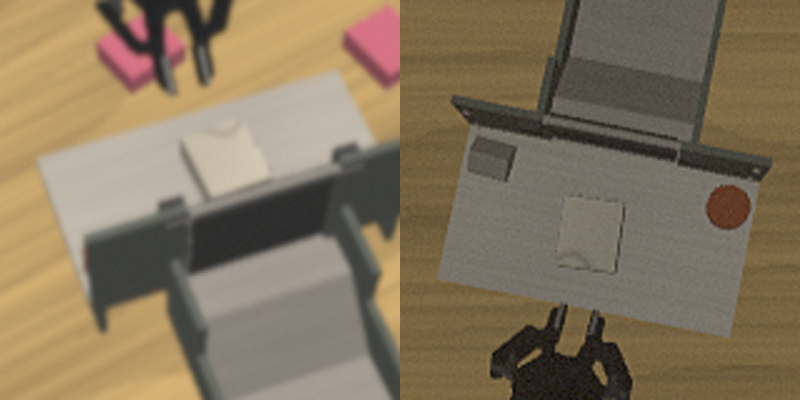

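Run:
```python
from h import *
go(-.165,.004,.028,28); go(-.165,.004,.011,28)
```

```text
row deg [  0.12 -12.01  -0.3 ] cm [-0.01 -0.29  0.17]
row deg [  0.12 -12.01  -0.3 ] cm [-1.11 -0.29  1.48]
```

```bash
python3 -m jog '[[[0.1,-6,-0.2,0,-0.15,0.1,0.3],[0.1,-12,-0.3,0,-0.3,0.2,0.3],[0.1,-12,-0.3,-0.5,-0.3,0.8,0.3],[0.1,-12,-0.3,-1.1,-0.3,1.5,0.3],[0.1,-12,-0.3,-1.1,-0.3,1.5,0.3],[0.1,-12,-0.3,-1.1,-0.3,1.5,0.3]]]'
python3 - <<'E'
from h import *
tip(); go(-.125,.004,.011,28);go(-.060,.003,.011,34)
E
```

```text
time: 3.1
tool_pos: [0.4442, 0.1026, 0.0826]
tcp_rot: [0.966, -0.094, 0.241, 0.024]
force: [-0.7, 0.1, -0.3]
opening: 0.0257
t 3.1 tip chute mm [-165.8    4.4   10.2] lean 28.0 y [ 0.001 -1.     0.001] F [-0.7  0.1 -0.3] open 0.0257 N 0.014 q [ 0.04 -0.06  2.34 -0.29  0.4   2.05]
row deg [ 0.03 -0.05  0.07] cm [3.64 0.04 1.85]
row deg [0.02 5.95 0.07] cm [9.23 0.15 4.91]
```

```bash
python3 -m jog '[[[0,0,0,0.5,0,0.27,0.3],[0,0.3,0,1.0,0,0.53,0.3],[0,0.6,0,1.5,0,0.8,0.3],[0,1,0,2.0,0,1.06,0.3],[0,1.3,0,2.5,0,1.33,0.3],[0,1.6,0,3.0,0,1.6,0.3],[0,2,0,3.5,0,1.86,0.3],[0,2.5,0,4.0,0,2.13,0.3],[0,3,0,4.5,0.1,2.4,0.3],[0,3.2,0,5.0,0.1,2.66,0.3],[0,3.6,0,5.5,0.1,2.93,0.3],[0,4,0,6.0,0.1,3.19,0.3],[0,4.3,0,6.5,0.1,3.46,0.3],[0,4.6,0,7.0,0.1,3.72,0.3],[0,5,0,7.5,0.1,3.99,0.3],[0,5.4,0,8.0,0.1,4.26,0.3],[0,5.7,0,8.5,0.1,4.52,0.3],[0,6,0,9.2,0.1,4.9,0.3]]]'
python3 - <<'E'
from h import *
import cv2
tip(); go(-.02,.003,.011,42);go(.012,.003,.011,43)
a=read_camera("scene")[::,:,::-1]; b=read_camera("top")[:,:,::-1]
f=lambda i:cv2.resize(i,(400,400),interpolation=cv2.INTER_CUBIC)
cv2.imwrite("pics/p2.png",np.hstack([f(a[170:310,260:400]),f(b[160:320,210:370])]))
E
```

```text
time: 4.9
tool_pos: [0.5476, 0.0819, 0.083]
tcp_rot: [0.952, -0.093, 0.291, 0.028]
force: [-1.9, -0.1, -0.8]
opening: 0.0254
t 4.9 tip chute mm [-59.1   4.2  11.4] lean 34.1 y [ 0.001 -1.    -0.   ] F [-1.9 -0.1 -0.8] open 0.0254 N 0.014 q [-0.01  0.14  2.18 -0.41  0.26  2.13]
row deg [-0.07  7.95  0.05] cm [3.03 0.12 2.23]
row deg [-0.07  8.95  0.05] cm [5.65 0.13 4.03]
```

View pics/p2.png

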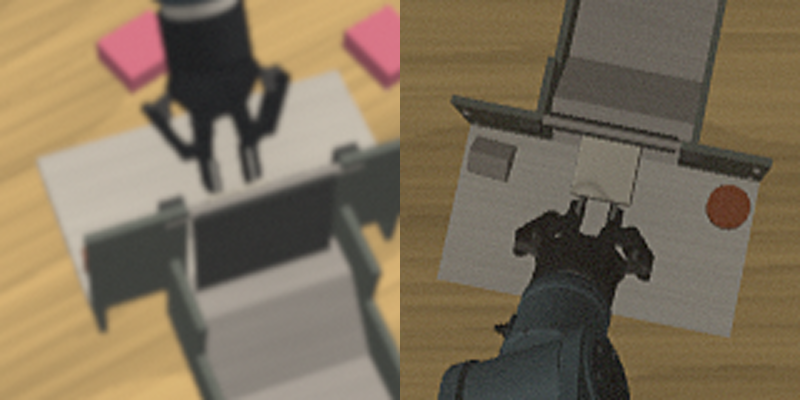

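The blank is square in the opening with its front edge at the flap and both fingertips on its rear face (584-616,200). The disc and hardie have not moved. I push on through at about 37 degrees of lean.

Run:
```python
from h import *
go(-.025,.003,.011,37);go(.010,.003,.011,37)
```

```text
row deg [-0.08  2.84  0.03] cm [2.58 0.13 1.94]
row deg [-0.08  2.84  0.03] cm [5.48 0.13 3.9 ]
```

```bash
python3 -m jog '[[[0,0.4,0,0.37,0,0.28,0.3],[0,0.8,0,0.74,0,0.55,0.3],[0,1.2,0,1.1,0.1,0.83,0.3],[0,1.6,0,1.47,0.1,1.1,0.3],[0,2,0,1.84,0.1,1.38,0.3],[0,2.4,0,2.2,0.1,1.66,0.3],[0,2.8,0,2.58,0.1,1.94,0.3],[0,2.8,0,3.0,0.1,2.22,0.3],[0,2.8,0,3.4,0.1,2.5,0.3],[0,2.8,0,3.8,0.1,2.77,0.3],[0,2.8,0,4.2,0.1,3.05,0.3],[0,2.8,0,4.6,0.1,3.33,0.3],[0,2.8,0,5.0,0.1,3.6,0.3],[0,2.8,0,5.3,0.1,3.78,0.3],[0,2.8,0,5.3,0.1,3.78,0.3],[0,2.8,0,5.3,0.1,3.78,0.3]]]'
python3 - <<'E'
from h import *
import cv2
tip(); go(.012,.003,.011,37); go(-.17,.003,.03,30)
a=read_camera("scene")[::,:,::-1]; b=read_camera("top")[:,:,::-1]
f=lambda i:cv2.resize(i,(400,400),interpolation=cv2.INTER_CUBIC)
cv2.imwrite("pics/p3.png",np.hstack([f(a[220:360,280:420]),f(b[120:280,210:370])]))
E
```

```text
time: 6.6
tool_pos: [0.6112, 0.0684, 0.0815]
tcp_rot: [0.944, -0.092, 0.315, 0.03]
force: [-0.3, -0.9, 0.0]
opening: 0.0257
t 6.6 tip chute mm [ 6.4  3.3 10.3] lean 36.9 y [ 0.001 -1.    -0.   ] F [-0.3 -0.9  0. ] open 0.0257 N 0.014 q [-0.03  0.25  2.07 -0.48  0.21  2.17]
row deg [-0.06  0.15  0.04] cm [0.49 0.02 0.28]
row deg [-0.06 -6.85  0.04] cm [-12.76   0.   -12.15]
```

View pics/p3.png

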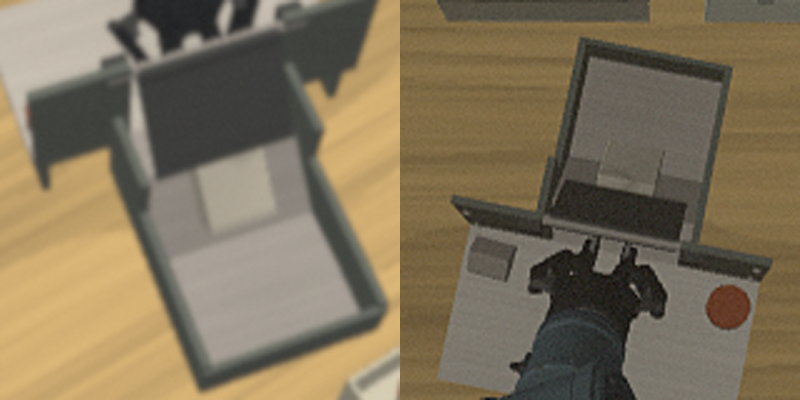

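The blank has tipped onto the ramp (left image about (237,190)) and the flap is raised. I hold briefly, then look again.

```bash
python3 -m jog '[[[0,0,0,0,0,0,0.3],[0,0,0,0,0,0,0.3],[0,0,0,0,0,0,0.3],[0,0,0,0,0,0,0.3],[0,0,0,0,0,0,0.3],[0,0,0,0,0,0,0.3]]]'
python3 - <<'E'
from h import *
import cv2
tip(); go(-.06,.003,.011,34); go(-.165,.003,.02,28)
a=read_camera("scene")[::,:,::-1]; b=read_camera("top")[:,:,::-1]
f=lambda i:cv2.resize(i,(400,400),interpolation=cv2.INTER_CUBIC)
cv2.imwrite("pics/p4.png",np.hstack([f(a[220:360,280:420]),f(b[120:280,210:370])]))
E
```

```text
time: 7.3
tool_pos: [0.6109, 0.0684, 0.0813]
tcp_rot: [0.944, -0.092, 0.314, 0.03]
force: [-0.9, -0.1, -0.0]
opening: 0.0255
t 7.3 tip chute mm [ 6.1  3.3 10.1] lean 36.8 y [ 0.001 -1.    -0.   ] F [-0.9 -0.1 -0. ] open 0.0255 N 0.014 q [-0.03  0.25  2.07 -0.48  0.21  2.17]
row deg [-0.06 -2.83  0.05] cm [-5.17  0.02 -4.03]
row deg [-0.06 -8.83  0.05] cm [-12.89   0.   -11.03]
```

View pics/p4.png

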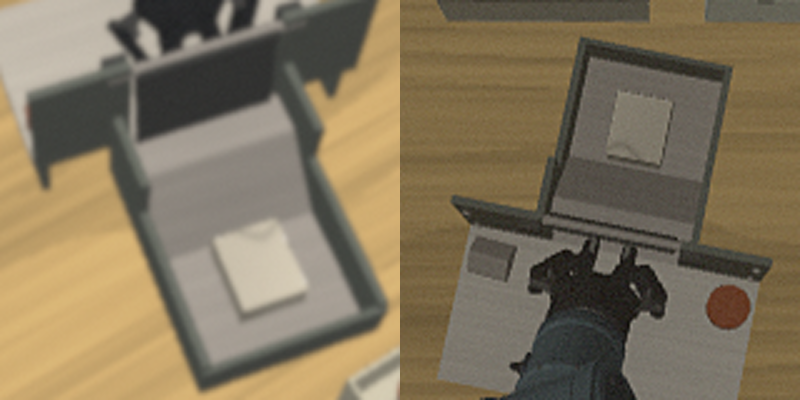

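The blank lies flat in the tray (left image about (258,265)). I draw the fingers straight back and then let the flap settle.

```bash
python3 -m jog '[[[0,-0.6,0,-1.0,0,-0.8,0.3],[0,-1.2,0,-2.0,0,-1.6,0.3],[0,-1.8,0,-3.0,0,-2.4,0.3],[0,-2.4,0,-4.1,0,-3.2,0.3],[0,-2.8,0,-5.2,0,-4.1,0.3],[0,-4.3,0,-7.1,0,-5.8,0.3],[0,-5.8,0,-9.0,0,-7.5,0.3],[0,-7.3,0,-11,0,-9.3,0.3],[0,-8.8,0,-12.9,0,-11,0.3],[0,-8.8,0,-12.9,0,-11,0.3],[0,-8.8,0,-12.9,0,-11,0.3],[0,-8.8,0,-12.9,0,-11,0.3],[0,-8.8,0,-12.9,0,-11,0.3],[0,-8.8,0,-12.9,0,-11,0.3],[0,-8.8,0,-12.9,0,-11,0.3],[0,-8.8,0,-12.9,0,-11,0.3],[0,-8.8,0,-12.9,0,-11,0.3],[0,-8.8,0,-12.9,0,-11,0.3],[0,-8.8,0,-12.9,0,-11,0.3],[0,-8.8,0,-12.9,0,-11,0.3]]]'
python3 -m jog '[[[0,0,0,0,0,0,0.3],[0,0,0,0,0,0,0.3],[0,0,0,0,0,0,0.3],[0,0,0,0,0,0,0.3],[0,0,0,0,0,0,0.3],[0,0,0,0,0,0,0.3],[0,0,0,0,0,0,0.3],[0,0,0,0,0,0,0.3],[0,0,0,0,0,0,0.3],[0,0,0,0,0,0,0.3]]]'
python3 - <<'E'
from h import *
import cv2
tip()
a=read_camera("scene")[::,:,::-1]; b=read_camera("top")[:,:,::-1]
f=lambda i:cv2.resize(i,(400,400),interpolation=cv2.INTER_CUBIC)
cv2.imwrite("pics/p5.png",np.hstack([f(a[200:360,265:425]),f(b[130:310,200:380])]))
u,v=210+160*638/400,120+160*128/400
print("blank chute",C.inv().apply(onz("top",u,v,.032)-O))
E
```

```text
time: 9.4
tool_pos: [0.445, 0.1011, 0.0921]
tcp_rot: [0.966, -0.094, 0.241, 0.023]
force: [0.1, 0.7, -0.2]
opening: 0.0259
time: 10.4
tool_pos: [0.445, 0.1011, 0.0921]
tcp_rot: [0.966, -0.094, 0.241, 0.023]
force: [-0.3, -0.4, 0.5]
opening: 0.0254
t 10.4 tip chute mm [-164.8    3.    19.7] lean 28.0 y [ 0.001 -1.    -0.   ] F [-0.3 -0.4  0.5] open 0.0254 N 0.014 q [ 0.04 -0.09  2.34 -0.26  0.43  2.01]
blank chute [ 0.2204214  -0.40957347 -0.028     ]
```

View pics/p5.png

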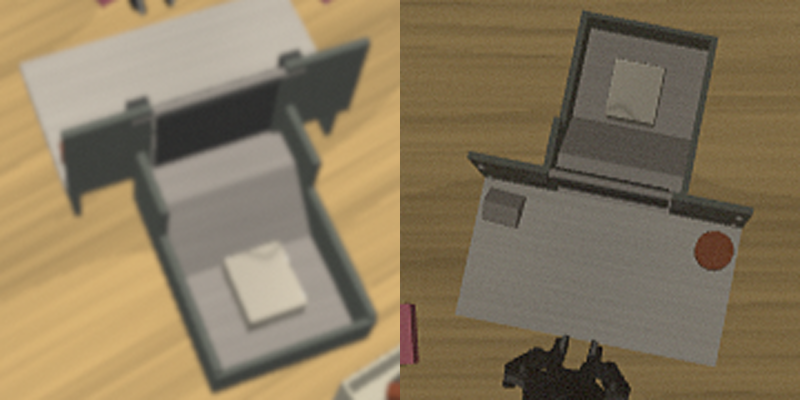

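The first blank figure is wrong because I forgot to subtract the side-by-side offset. I redo it here, and compare the flap and bystander regions with the starting picture.

Run:
```python
from h import *
import cv2
print("blank chute",C.inv().apply(onz("top",200+180*235/400,130+180*91/400,.032)-O))
a=read_camera("scene")[:,:,::-1]; a0=cv2.imread("pics/scene0.png"); b=read_camera("top")[:,:,::-1]; b0=cv2.imread("pics/top0.png"); p3=None
d=lambda i,j,r:np.abs(cv2.GaussianBlur(i,(5,5),0).astype(int)-cv2.GaussianBlur(j,(5,5),0))[r].mean().round(2)
s=np.s_
print("flap edge",d(a,a0,s[235:272,322:385]),"noise ref",d(a,a0,s[300:380,100:200]))
print("disc",d(b,b0,s[230:255,328:354]),"hardie",d(b,b0,s[212:235,236:258]))
for n,r in dict(hammer=s[245:355,98:170],jar=s[190:226,142:180],nippers=s[300:335,465:532],offcut=s[238:268,468:502],cube=s[203:223,453:473]).items(): print(n,d(b,b0,r))
```

```text
blank chute [ 0.13843288  0.00296619 -0.028     ]
flap edge 3.51 noise ref 2.51
disc 1.42 hardie 1.56
hammer 1.47
jar 1.5
nippers 1.51
offcut 1.53
cube 1.57
```

Run:
```python
from h import *
import cv2
g=lambda i:cv2.GaussianBlur(cv2.cvtColor(np.ascontiguousarray(i),cv2.COLOR_BGR2GRAY),(5,5),0).astype(float)
a=g(read_camera("scene")[:,:,::-1]); a0=g(cv2.imread("pics/scene0.png"))
for c in (335,345,355,365):
    print(c,[(lambda w:(245+np.argmax(np.diff(w)),w[[0,5,10,15,20,25]].round()))(i[245:275,c]) for i in (a0,a)])
```

```text
335 [(np.int64(262), array([ 61.,  45.,  45.,  47., 142., 154.])), (np.int64(263), array([ 63.,  45.,  46.,  46., 131., 156.]))]
345 [(np.int64(259), array([ 45.,  45.,  45., 102., 153., 153.])), (np.int64(260), array([ 46.,  46.,  46.,  84., 156., 155.]))]
355 [(np.int64(256), array([ 46.,  45.,  59., 152., 151., 154.])), (np.int64(257), array([ 47.,  46.,  52., 151., 154., 156.]))]
365 [(np.int64(253), array([ 46.,  46., 136., 153., 153., 145.])), (np.int64(254), array([ 46.,  46., 123., 156., 155., 147.]))]
```

The flap's edge is within about 0.5 px of its starting row (roughly 0.015 rad, limit 0.06). I wait one more second, recheck and hand in.

```bash
python3 -m jog '[[[0,0,0,0,0,0,0.3],[0,0,0,0,0,0,0.3],[0,0,0,0,0,0,0.3],[0,0,0,0,0,0,0.3],[0,0,0,0,0,0,0.3],[0,0,0,0,0,0,0.3],[0,0,0,0,0,0,0.3],[0,0,0,0,0,0,0.3],[0,0,0,0,0,0,0.3],[0,0,0,0,0,0,0.3]]]'
python3 - <<'E'
from h import *
import cv2
g=lambda i:cv2.GaussianBlur(cv2.cvtColor(np.ascontiguousarray(i),cv2.COLOR_BGR2GRAY),(5,5),0).astype(float)
a=g(read_camera("scene")[:,:,::-1])
print([a[r,c] for r,c in((265,335),(260,345),(255,355),(255,365))])
print(hand_in())
E
```

```text
time: 11.65
tool_pos: [0.445, 0.1011, 0.0921]
tcp_rot: [0.966, -0.094, 0.241, 0.023]
force: [0.2, -0.6, 0.3]
opening: 0.0257
[np.float64(131.0), np.float64(85.0), np.float64(51.0), np.float64(123.0)]
the job is handed in; nothing more can be done
None
```

I pushed the blank along the ledge with two fingertips about 25 mm apart, through the flap and down the ramp into the catch tray. I then drew the fingers back out and handed the job in at about 11.7 s; no verdict is reported.

**Last checks:**
- **Blank:** it lies flat in the tray, measured at x ≈ 138 mm and y ≈ 3 mm in the chute frame. That used the top camera only, with its height assumed.
- **Flap:** its lower edge sits about 0.5 px from where it started, roughly 0.015 rad by estimate against the 0.06 limit. It did not move over the final second.
- **Disc, hardie and table pieces:** the before and after pictures differ only at noise level.
- **Robot:** the fingers stand about 165 mm in front of the flap, with no contact force beyond sensor noise (under 1 N). The highest reading after any move was about 2 N, but force was only read at the end of each call.

**Disagreements:**
- Two-view heights came out low: 55 mm for the ledge against 60 mm stated, and 73 to 85 mm for the blank's top against 88 mm. I used the stated heights for the push, and it went through cleanly.
- My first position for the blank in the tray was wrong because of a pixel offset mistake. The figure above is the corrected one.

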